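# Snap the lid shut on a box of flower bulbs

### The job

The lid on the clear box of flower bulbs is not closed: the four rim sections along its sides still stand up. Press each of them down until it clicks and stays flush, so that the lid is shut all round. Only press: do not lift, tip or shove the box along the bench, and leave the pot, the big bulb and the trowel as they are.

Things in the scene. Friction and masses are not known exactly. Their poses are not given: they have to be found in the camera images.
- tub: Clear plastic box of bulbs standing on the bench with its white lid on; loose, about 0.85 kg; lid 180 mm (box x) by 130 mm (box y) outside, walls 4 mm inside the lid's edge. Origin: centre of the underside; z up. The flat fixed middle panel (128 x 78 mm) and the four fixed corner pieces (26 x 26 mm) of the lid have their top 75 mm above the origin.
- rim_front (a joint): Angle (rad) of the lid's rim section along a short side (towards the box's own -x): 0 as it stands open, its outer edge 10 mm up; 0.40 shut, flush with the middle panel. It is a white strip 26 mm wide with a 4.5 mm thick plate, hinged on its inner edge along the middle panel, 74 mm long. An over-centre snap resists with about 5 to 9 N near the outer edge until half-way down, then pulls it shut by itself and holds it; let go before that it springs up again.
- rim_front_pad (a point): Pressing spot on top of that section (rim_front): middle of its length, 18 mm out from its hinge, 8 mm in from its outer edge; when shut 75 mm above the box's underside, about 7 mm higher when open. Moves with the section; x points outwards, y along the section.
- rim_back (a joint): Angle (rad) of the lid's rim section along a short side (its +x): 0 as it stands open, its outer edge 10 mm up; 0.40 shut, flush with the middle panel. It is a white strip 26 mm wide with a 4.5 mm thick plate, hinged on its inner edge along the middle panel, 74 mm long. An over-centre snap resists with about 5 to 9 N near the outer edge until half-way down, then pulls it shut by itself and holds it; let go before that it springs up again.
- rim_back_pad (a point): Pressing spot on top of that section (rim_back): middle of its length, 18 mm out from its hinge, 8 mm in from its outer edge; when shut 75 mm above the box's underside, about 7 mm higher when open. Moves with the section; x points outwards, y along the section.
- rim_left (a joint): Angle (rad) of the lid's rim section along a long side (its +y): 0 as it stands open, its outer edge 10 mm up; 0.40 shut, flush with the middle panel. It is a white strip 26 mm wide with a 4.5 mm thick plate, hinged on its inner edge along the middle panel, 124 mm long. An over-centre snap resists with about 5 to 9 N near the outer edge until half-way down, then pulls it shut by itself and holds it; let go before that it springs up again.
- rim_left_pad (a point): Pressing spot on top of that section (rim_left): middle of its length, 18 mm out from its hinge, 8 mm in from its outer edge; when shut 75 mm above the box's underside, about 7 mm higher when open. Moves with the section; x points outwards, y along the section.
- rim_right (a joint): Angle (rad) of the lid's rim section along a long side (its -y): 0 as it stands open, its outer edge 10 mm up; 0.40 shut, flush with the middle panel. It is a white strip 26 mm wide with a 4.5 mm thick plate, hinged on its inner edge along the middle panel, 124 mm long. An over-centre snap resists with about 5 to 9 N near the outer edge until half-way down, then pulls it shut by itself and holds it; let go before that it springs up again.
- rim_right_pad (a point): Pressing spot on top of that section (rim_right): middle of its length, 18 mm out from its hinge, 8 mm in from its outer edge; when shut 75 mm above the box's underside, about 7 mm higher when open. Moves with the section; x points outwards, y along the section.
- pot: Bystander: small terracotta pot, 90 mm across, 80 mm high, origin under its centre.
- amaryllis: Bystander: one large brown flower bulb standing upright, 74 mm across, 82 mm high, origin under its centre.
- trowel: Bystander: hand trowel lying flat, wooden handle 26 mm thick towards its -x, steel blade 50 mm wide to +x, 265 mm long in all, origin on the bench near where handle and blade meet.
Mind the look-alikes: they are no part of the job. What is shaped like the tub but pink or purple is not meant.

How it is judged:
By the outcome, as a careful person would: the job done as asked, in the order asked, and still so for the second after the job is handed in, with the robot touching nothing.
It also fails if it takes over 48 s, if anything falls off the work surface, if the arm or the gripper's body presses on something with over 40 N, if the wrist force passes 120 N, or if a joint passes its speed limit or range.

### The arm

A 7-joint arm with a two-finger parallel gripper is mounted at the origin on the work surface. World frame = base frame: x ahead of the robot, y to its left, z up, the work surface at z = 0. Lengths are in m, angles in rad, forces in N, time in s.
With the tool pointing down it reaches from about 0.4 to 0.875 m from the base axis. Payload 19.3 kg.
Tool frame: the origin (TCP) lies midway between the tips of the shut fingers; the grasp point (between the pads) lies 19 mm behind it; z points along the fingers, y is the line along which they close (so a half turn about z gives the same grasp; the last joint's range is limited). The gripper opens to 85 mm and grips with 20 to 120 N. Pads are 22 mm wide; open, the fingers measure 114 mm over their backs; the gripper's body (76 mm by 85 mm) begins 54 mm behind the grasp point. The pads swing forward as they close: fully open they stand 13 mm farther back than shut.
Start: joints at [-1.312, 0.521, -0.036, 1.599, 0.021, 1.021, -0.113], TCP at [0.202, 0.592, 0.195] pointing down, gripper open.
Joint ranges: [-2.91, 2.91], [-0.3, 2.13], [-1.5, 1.42], [0.17, 2.43], [-1.26, 4.41], [0.16, 1.93], [-2.52, 2.52]. Speed limits (rad/s): [1.89, 1.89, 2.39, 2.39, 3.01, 3.01, 3.01].

### API

Orientations are given as a unit quaternion [x, y, z, w].
In Python, from plant import * gives the robot as it stands. The module is installed in compiled form; this text tells all that it offers.
- The arm moves only by the tool jog_arm, never from a script. Its argument "deltas" is a list of rows, each an object with "turn": the turn, a rotation vector about the tool's x, y, z in rad, a list of three; "offset": the shift along the tool's x, y, z in cm, a list of three; "fingers": the closure, from 0 (fully open) to 1 (shut). In form: [{"turn": [wx, wy, wz], "offset": [dx, dy, dz], "fingers": fingers}, ...]. A call has 1 to 20 rows; each row is the pose to reach, as a shift and turn from the pose commanded when the call began, along the tool's axes at that moment; what a row does not reach only later rows make up. A row lasts 1/10 s, in which the tool goes at most 50 mm and 8.59 degrees, less where a joint would pass 70% of its speed; a pose out of reach is approached as far as the arm can. A call with a gripper value outside its range is refused whole. The fingers move at their own pace and stop on an object; "force" is the grip in N (left out, the last holds). Time passes only in rows, so rows that repeat a pose let the fingers close. It gives the time, the measured TCP pose, the force, the opening and the grip force at its end, in the units of the state.
- sense(): the state, without advancing time (a new reading comes with each control period).
- snapshot(name): name is "scene" or "side" or "wrist"; returns a dict with "frame" (400x640x3 uint8, red, green, blue), "K" (3x3 intrinsics, pixels), "world_from_camera" (4x4, takes a point from camera to world coordinates); the wrist camera has in their place "mount" (4x4, takes a point from camera to tool coordinates, whose origin is the TCP and whose axes are the flange's). Camera axes: x right, y down, z forward; pixel columns grow to the right and rows downward; lengths in m; the calibration is good to about 2 mm. A picture is of the moment at which its call begins: read the wrist's pose just before it. There is no depth.
- job_done(): hands the job in; it is judged then, once.
Trained networks look in a picture, given as the dict that the camera call returned (one of the last four; its "shot" number tells which), for a name from the list of things; names that differ only in an ending like _2 or _b are one class to them, and where a whole thing is asked for, a point or a joint stands for the part that bears it (a point fixed in the world has none). Each returns a list of dicts, best first, with "confidence" (0 to 1); they miss things now and then, are a little off and sometimes report something else, mostly with a low value. They report only what shows in the picture. A call takes as long as a camera call. They do not tell look-alikes from the thing itself.
- boxes_of(picture, label): "pixel" ([column, row] in pixels, amid what is visible of it).
- silhouettes(picture, label): "pixels" (400x640 bool, what is visible of it) and "pixel" ([column, row] in pixels, amid what is visible of it).
The state is a dict: "time": time; "joint_positions": joint angles; "qd": joint speeds; "tau": joint torques, N m; "eef_pos": TCP position; "tool_rot": TCP orientation; "wrist_force": force on the tool from outside, world axes, zero at the start; "moment": the same for the moment, N m; "finger_gap": finger opening in m; "grasp_force": force on a finger pad.
Only numpy, scipy, OpenCV 4.12 (cv2) and the standard library are available. Lean on these libraries where they do the work, as an engineer would, in place of code of your own. Each camera call takes 0.05 s, during which the arm holds its last target. There are 200 camera calls.

## Working session

There is one attempt and no reset: what is moved stays moved. The work goes in short steps, Python scripts to look and compute and a tool call to move; the robot and the scene stay as the last step left them, time stands still between calls to the robot, and variables do not carry over. Pictures are saved under pics/ and viewed, at most 10 in all, crops included, and the job is handed in when it is done.

Besides the shell and the picture viewer there is one more tool, called after "Call:" as name(argument=value, ...), one argument or row to a line, values as JSON. jog_arm: Moves the arm, as the interface text tells. Its arguments: {"type":"object","properties":{"deltas":{"type":"array","items":{"type":"object","properties":{"turn":{"type":"array","items":{"type":"number"}},"offset":{"type":"array","items":{"type":"number"}},"fingers":{"type":"number"}}}},"force":{"type":"number"}},"required":["deltas"]}

```bash
mkdir -p pics
cat > h.py <<'E'
from plant import *
import numpy as np, cv2
from scipy.spatial.transform import Rotation as R
def save(p,n): cv2.imwrite('pics/'+n+'.png',p['frame'][:,:,::-1])
def cam(p,s=None):
    if 'world_from_camera' in p: return np.array(p['world_from_camera'])
    T=np.eye(4);T[:3,:3]=R.from_quat(s['tool_rot']).as_matrix();T[:3,3]=s['eef_pos'];return T@np.array(p['mount'])
def ray(p,px,z,s=None):
    T=cam(p,s);d=T[:3,:3]@np.linalg.solve(np.array(p['K']),[px[0],px[1],1.]);o=T[:3,3];return o+d*(z-o[2])/d[2]
def proj(p,X,s=None):
    T=np.linalg.inv(cam(p,s));c=T[:3,:3]@np.array(X)+T[:3,3];q=np.array(p['K'])@c;return q[:2]/q[2]
E
python3 - <<'E'
from h import *
s=sense();print({k:np.round(v,3) for k,v in s.items()})
ims=[]
for n in('scene','side'):
    p=snapshot(n);save(p,n+'0')
    for l in('tub','rim_front_pad','rim_back_pad','rim_left_pad','rim_right_pad','pot','amaryllis','trowel'):
        for b in boxes_of(p,l)[:4]:
            print(n,l,np.round(b['pixel']),round(b['confidence'],2),ray(p,b['pixel'],.08 if 'rim' in l else .04).round(3))
E
```

```text
{'time': np.float64(0.0), 'joint_positions': array([-1.312,  0.522, -0.036,  1.6  ,  0.021,  1.021, -0.113]), 'qd': array([ 0.   , -0.   ,  0.001, -0.002,  0.001, -0.002,  0.002]), 'tau': array([-1.0000e-03, -9.2711e+01,  1.9800e+00, -3.6993e+01,  1.8000e-02,
        8.0000e-03,  0.0000e+00]), 'eef_pos': array([0.202, 0.591, 0.194]), 'tool_rot': array([ 0.164,  0.987, -0.001, -0.   ]), 'wrist_force': array([-0.159, -0.026, -0.138]), 'moment': array([-0.009,  0.   , -0.04 ]), 'grasp_force': np.float64(0.0), 'finger_gap': np.float64(0.085)}
scene tub [209. 210.] 0.74 [ 0.345 -0.059  0.04 ]
scene tub [304. 154.] 0.72 [0.352 0.23  0.04 ]
scene tub [340. 221.] 0.59 [0.576 0.099 0.04 ]
scene rim_front_pad [177. 190.] 0.89 [ 0.284 -0.087  0.08 ]
scene rim_front_pad [334. 137.] 0.76 [0.396 0.291 0.08 ]
scene rim_front_pad [310. 196.] 0.58 [0.508 0.082 0.08 ]
scene rim_back_pad [377. 226.] 0.81 [0.662 0.102 0.08 ]
scene rim_back_pad [236. 209.] 0.74 [ 0.424 -0.043  0.08 ]
scene rim_back_pad [273. 138.] 0.63 [0.284 0.189 0.08 ]
scene rim_left_pad [218. 181.] 0.83 [ 0.324 -0.01   0.08 ]
scene r
[... 734 characters left out ...]
e rim_front_pad [182. 193.] 0.76 [0.397 0.293 0.08 ]
side rim_back_pad [300. 285.] 0.96 [ 0.42  -0.042  0.08 ]
side rim_back_pad [335. 179.] 0.89 [0.653 0.102 0.08 ]
side rim_back_pad [166. 256.] 0.81 [0.287 0.177 0.08 ]
side rim_left_pad [293. 189.] 0.85 [0.569 0.143 0.08 ]
side rim_left_pad [248. 309.] 0.74 [ 0.327 -0.018  0.08 ]
side rim_left_pad [203. 224.] 0.64 [0.38  0.192 0.08 ]
side rim_right_pad [330. 213.] 0.73 [0.577 0.041 0.08 ]
side rim_right_pad [301. 333.] 0.67 [ 0.361 -0.112  0.08 ]
side rim_right_pad [148. 222.] 0.66 [0.306 0.273 0.08 ]
side pot [251. 163.] 0.78 [0.581 0.303 0.04 ]
side pot [332. 178.] 0.61 [0.68  0.138 0.04 ]
side trowel [359. 165.] 0.72 [0.753 0.123 0.04 ]
```

View pics/scene0.png

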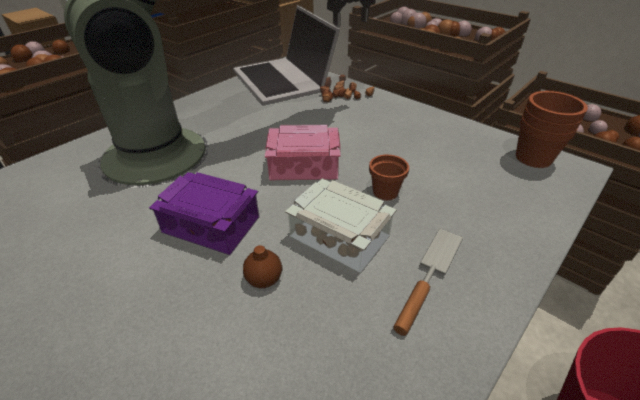

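View pics/side0.png

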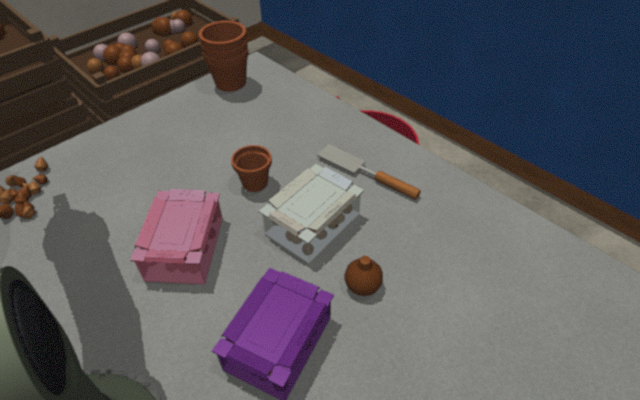

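The candidates are the purple box (205,208), the pink box (303,150) and the clear box with the white lid (342,222). I'm choosing the white one, centred near (0.575, 0.093) with a yaw of about 0.1. The pot is at (388,177), the big bulb at (262,268) and the trowel at (430,275). Next I go above the lid and look from close by.

Call:
jog_arm(
  deltas=[
    {"turn": [0, 0, -0.1], "offset": [-4, -3, -4], "fingers": 1},
    {"turn": [0, 0, -0.2], "offset": [-8, -6, -6], "fingers": 1},
    {"turn": [0, 0, -0.3], "offset": [-12, -9, -8], "fingers": 1},
    {"turn": [0, 0, -0.43], "offset": [-51.5, -35.2, -10], "fingers": 1},
    {"turn": [0, 0, -0.43], "offset": [-51.5, -35.2, -10], "fingers": 1},
    {"turn": [0, 0, -0.43], "offset": [-51.5, -35.2, -10], "fingers": 1},
    {"turn": [0, 0, -0.43], "offset": [-51.5, -35.2, -10], "fingers": 1},
    {"turn": [0, 0, -0.43], "offset": [-51.5, -35.2, -10], "fingers": 1},
    {"turn": [0, 0, -0.43], "offset": [-51.5, -35.2, -10], "fingers": 1},
    {"turn": [0, 0, -0.43], "offset": [-51.5, -35.2, -10], "fingers": 1},
    {"turn": [0, 0, -0.43], "offset": [-51.5, -35.2, -10], "fingers": 1},
    {"turn": [0, 0, -0.43], "offset": [-51.5, -35.2, -10], "fingers": 1},
    {"turn": [0, 0, -0.43], "offset": [-51.5, -35.2, -10], "fingers": 1},
    {"turn": [0, 0, -0.43], "offset": [-51.5, -35.2, -10], "fingers": 1},
    {"turn": [0, 0, -0.43], "offset": [-51.5, -35.2, -10], "fingers": 1},
    {"turn": [0, 0, -0.43], "offset": [-51.5, -35.2, -10], "fingers": 1},
    {"turn": [0, 0, -0.43], "offset": [-51.5, -35.2, -10], "fingers": 1},
    {"turn": [0, 0, -0.43], "offset": [-51.5, -35.2, -10], "fingers": 1},
    {"turn": [0, 0, -0.43], "offset": [-51.5, -35.2, -10], "fingers": 1},
  ],
)

```text
time: 2.8
eef_pos: [0.5753, 0.0926, 0.2948]
tool_rot: [-0.051, 0.999, 0.0, 0.0]
wrist_force: [-0.7, -1.1, 1.0]
finger_gap: 0.0002
grasp_force: 0.0
```

Run:
```python
from h import *
s=sense();print({k:np.round(s[k],3) for k in('time','eef_pos','tool_rot','joint_positions','wrist_force')})
p=snapshot('wrist');save(p,'w1')
for l in('tub','rim_front_pad','rim_back_pad','rim_left_pad','rim_right_pad'):
    for b in boxes_of(p,l)[:3]:
        print(l,np.round(b['pixel']),round(b['confidence'],2),ray(p,b['pixel'],.082 if 'rim' in l else .075,s).round(3))
```

```text
{'time': np.float64(2.8), 'eef_pos': array([0.575, 0.093, 0.295]), 'tool_rot': array([-0.051,  0.999,  0.   ,  0.   ]), 'joint_positions': array([-0.353,  0.366,  0.127,  1.591, -0.049,  1.188,  1.457]), 'wrist_force': array([-0.652, -1.078,  1.003])}
tub [476.  24.] 0.67 [0.411 0.238 0.075]
tub [209.  12.] 0.65 [ 0.43  -0.047  0.075]
tub [328. 154.] 0.59 [0.568 0.095 0.075]
rim_front_pad [327.  93.] 0.69 [0.498 0.086 0.082]
rim_front_pad [519.  20.] 0.67 [0.405 0.279 0.082]
rim_back_pad [328. 219.] 0.67 [0.65  0.103 0.082]
rim_back_pad [210.  10.] 0.65 [ 0.429 -0.044  0.082]
rim_back_pad [478. 165.] 0.17 [0.561 0.275 0.082]
rim_left_pad [373. 159.] 0.92 [0.567 0.149 0.082]
rim_left_pad [463.  18.] 0.85 [0.409 0.22  0.082]
rim_right_pad [282. 159.] 0.79 [0.578 0.041 0.082]
```

View pics/w1.png

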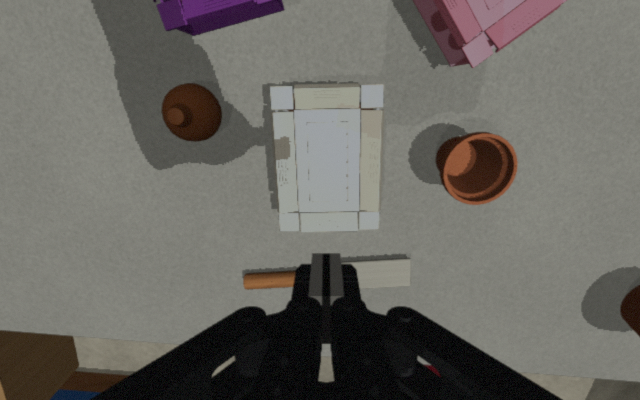

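The picture shows the white lid aligned with the frame: middle panel from (295,109) to (359,211), outer corners near (270,87), (384,85), (380,230) and (279,231). The pot, bulb and trowel are all clear of it.

Run:
```python
from h import *
s=sense();p=snapshot('wrist')
Q=lambda L:np.array([ray(p,c,.075,s)[:2] for c in L])
for L in([(295,109),(360,109),(359,211),(299,211)],[(270,87),(384,85),(380,230),(279,231)]):
    q=Q(L);c=q.mean(0);ux=(q[3]+q[2]-q[0]-q[1])/2;uy=(q[1]+q[2]-q[0]-q[3])/2
    print(c.round(4),np.linalg.norm(ux).round(3),np.linalg.norm(uy).round(3),np.arctan2(ux[1],ux[0]).round(3),np.arctan2(-uy[0],uy[1]).round(3))
cv2.imwrite('pics/w1c.png',cv2.resize(p['frame'][70:245,255:400,::-1],None,fx=3.3,fy=3.3,interpolation=cv2.INTER_CUBIC))
c=np.array([.5745,.095]);a=.1
T=R.from_quat(s['tool_rot']).as_matrix()
for n,d in dict(front=(-.082,0),back=(.082,0),left=(0,.057),right=(0,-.057)).items():
    w=c+np.array([[np.cos(a),-np.sin(a)],[np.sin(a),np.cos(a)]])@d
    print(n,w.round(4),proj(p,[*w,.082],s).round(0),'tool cm',(T.T@(np.array([*w,.1])-s['eef_pos'])*100).round(2))
```

```text
[0.5782 0.0955] 0.126 0.076 0.118 0.101
[0.5793 0.0957] 0.179 0.131 0.121 0.115
front [0.4929 0.0868] [328.  88.] tool cm [ 8.27  0.31 19.47]
back [0.6561 0.1032] [328. 224.] tool cm [-8.13  0.29 19.47]
left [0.5688 0.1517] [376. 161.] tool cm [ 0.06  6.   19.47]
right [0.5802 0.0383] [281. 161.] tool cm [ 0.08 -5.4  19.47]
```

View pics/w1c.png

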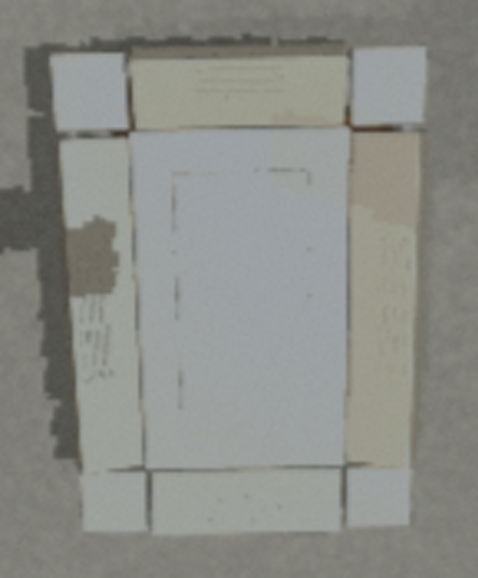

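The measured sizes match: panel 126 x 76 mm and lid 179 x 131 mm, against 128 x 78 and 180 x 130 given. That puts the centre at (0.5785, 0.0955) with yaw 0.115. I press the front section first.

Call:
jog_arm(
  deltas=[
    {"turn": [0, 0, 0], "offset": [4, 0.1, 6], "fingers": 1},
    {"turn": [0, 0, 0], "offset": [7.85, 0.15, 11], "fingers": 1},
    {"turn": [0, 0, 0], "offset": [7.85, 0.15, 16], "fingers": 1},
    {"turn": [0, 0, 0], "offset": [7.85, 0.15, 19], "fingers": 1},
    {"turn": [0, 0, 0], "offset": [7.85, 0.15, 20], "fingers": 1},
    {"turn": [0, 0, 0], "offset": [7.85, 0.15, 20.5], "fingers": 1},
    {"turn": [0, 0, 0], "offset": [7.85, 0.15, 21], "fingers": 1},
    {"turn": [0, 0, 0], "offset": [7.85, 0.15, 21.3], "fingers": 1},
    {"turn": [0, 0, 0], "offset": [7.85, 0.15, 21.6], "fingers": 1},
    {"turn": [0, 0, 0], "offset": [7.85, 0.15, 21.8], "fingers": 1},
    {"turn": [0, 0, 0], "offset": [7.85, 0.15, 21.8], "fingers": 1},
    {"turn": [0, 0, 0], "offset": [7.85, 0.15, 21.8], "fingers": 1},
  ],
)

```text
time: 4.35
eef_pos: [0.4975, 0.0856, 0.077]
tool_rot: [-0.051, 0.999, 0.0, 0.0]
wrist_force: [0.2, -1.0, 0.4]
finger_gap: 0.0003
grasp_force: 0.0
```

Force is about 0 at z = 0.077, which suggests it snapped away. Next is the back section.

Call:
jog_arm(
  deltas=[
    {"turn": [0, 0, 0], "offset": [0, 0, -3.5], "fingers": 1},
    {"turn": [0, 0, 0], "offset": [-4, 0, -4], "fingers": 1},
    {"turn": [0, 0, 0], "offset": [-8, 0.1, -4], "fingers": 1},
    {"turn": [0, 0, 0], "offset": [-12, 0.2, -4], "fingers": 1},
    {"turn": [0, 0, 0], "offset": [-16.4, 0.2, -4], "fingers": 1},
    {"turn": [0, 0, 0], "offset": [-16.4, 0.2, -3], "fingers": 1},
    {"turn": [0, 0, 0], "offset": [-16.4, 0.2, -1.8], "fingers": 1},
    {"turn": [0, 0, 0], "offset": [-16.4, 0.2, -1.3], "fingers": 1},
    {"turn": [0, 0, 0], "offset": [-16.4, 0.2, -0.8], "fingers": 1},
    {"turn": [0, 0, 0], "offset": [-16.4, 0.2, -0.5], "fingers": 1},
    {"turn": [0, 0, 0], "offset": [-16.4, 0.2, -0.2], "fingers": 1},
    {"turn": [0, 0, 0], "offset": [-16.4, 0.2, 0], "fingers": 1},
    {"turn": [0, 0, 0], "offset": [-16.4, 0.2, 0], "fingers": 1},
    {"turn": [0, 0, 0], "offset": [-16.4, 0.2, 0], "fingers": 1},
  ],
)

```text
time: 5.75
eef_pos: [0.6604, 0.1042, 0.0769]
tool_rot: [-0.051, 0.999, 0.0, 0.0]
wrist_force: [-1.3, 0.3, -0.1]
finger_gap: -0.0003
grasp_force: 0.0
```

Call:
jog_arm(
  deltas=[
    {"turn": [0, 0, 0], "offset": [0, 0, -3.5], "fingers": 1},
    {"turn": [0, 0, 0], "offset": [3, 2, -4], "fingers": 1},
    {"turn": [0, 0, 0], "offset": [6, 4, -4], "fingers": 1},
    {"turn": [0, 0, 0], "offset": [8.3, 5.6, -4], "fingers": 1},
    {"turn": [0, 0, 0], "offset": [8.3, 5.6, -3], "fingers": 1},
    {"turn": [0, 0, 0], "offset": [8.3, 5.6, -1.8], "fingers": 1},
    {"turn": [0, 0, 0], "offset": [8.3, 5.6, -1.3], "fingers": 1},
    {"turn": [0, 0, 0], "offset": [8.3, 5.6, -0.8], "fingers": 1},
    {"turn": [0, 0, 0], "offset": [8.3, 5.6, -0.5], "fingers": 1},
    {"turn": [0, 0, 0], "offset": [8.3, 5.6, -0.2], "fingers": 1},
    {"turn": [0, 0, 0], "offset": [8.3, 5.6, 0], "fingers": 1},
    {"turn": [0, 0, 0], "offset": [8.3, 5.6, 0], "fingers": 1},
    {"turn": [0, 0, 0], "offset": [8.3, 5.6, 0], "fingers": 1},
  ],
)

```text
time: 7.05
eef_pos: [0.5721, 0.1515, 0.0768]
tool_rot: [-0.051, 0.999, 0.0, 0.0]
wrist_force: [0.1, -0.3, 0.5]
finger_gap: -0.0003
grasp_force: 0.0
```

Call:
jog_arm(
  deltas=[
    {"turn": [0, 0, 0], "offset": [0, 0, -3.5], "fingers": 1},
    {"turn": [0, 0, 0], "offset": [0, -4, -4], "fingers": 1},
    {"turn": [0, 0, 0], "offset": [-0.1, -8, -4], "fingers": 1},
    {"turn": [0, 0, 0], "offset": [-0.1, -11.4, -4], "fingers": 1},
    {"turn": [0, 0, 0], "offset": [-0.1, -11.4, -3], "fingers": 1},
    {"turn": [0, 0, 0], "offset": [-0.1, -11.4, -1.8], "fingers": 1},
    {"turn": [0, 0, 0], "offset": [-0.1, -11.4, -1.3], "fingers": 1},
    {"turn": [0, 0, 0], "offset": [-0.1, -11.4, -0.8], "fingers": 1},
    {"turn": [0, 0, 0], "offset": [-0.1, -11.4, -0.5], "fingers": 1},
    {"turn": [0, 0, 0], "offset": [-0.1, -11.4, -0.2], "fingers": 1},
    {"turn": [0, 0, 0], "offset": [-0.1, -11.4, 0], "fingers": 1},
    {"turn": [0, 0, 0], "offset": [-0.1, -11.4, 0], "fingers": 1},
    {"turn": [0, 0, 0], "offset": [-0.1, -11.4, 0], "fingers": 1},
  ],
)

```text
time: 8.35
eef_pos: [0.5847, 0.0382, 0.0768]
tool_rot: [-0.051, 0.999, 0.0, 0.0]
wrist_force: [0.6, -1.1, 0.5]
finger_gap: 0.0002
grasp_force: 0.0
```

Call:
jog_arm(
  deltas=[
    {"turn": [0, 0, 0], "offset": [0, 0, -4], "fingers": 1},
    {"turn": [0, 0, 0], "offset": [0, 2, -8], "fingers": 1},
    {"turn": [0, 0, 0], "offset": [0.2, 5.4, -12], "fingers": 1},
    {"turn": [0, 0, 0], "offset": [0.4, 5.4, -17], "fingers": 1},
    {"turn": [0, 0, 0], "offset": [0.4, 5.4, -21.8], "fingers": 1},
    {"turn": [0, 0, 0], "offset": [0.4, 5.4, -21.8], "fingers": 1},
    {"turn": [0, 0, 0], "offset": [0.4, 5.4, -21.8], "fingers": 1},
    {"turn": [0, 0, 0], "offset": [0.4, 5.4, -21.8], "fingers": 1},
  ],
)

```text
time: 9.15
eef_pos: [0.5747, 0.0914, 0.2939]
tool_rot: [-0.051, 0.999, -0.0, -0.001]
wrist_force: [-0.2, -0.6, 0.1]
finger_gap: -0.0002
grasp_force: 0.0
```

Run:
```python
from h import *
s=sense();p=snapshot('wrist');q=snapshot('side')
print(s['time'],s['eef_pos'])
rs=lambda a:cv2.resize(a,(400,480),interpolation=cv2.INTER_CUBIC)
cv2.imwrite('pics/c2.png',np.hstack([rs(p['frame'][70:245,255:400,::-1]),rs(q['frame'][150:270,255:370,::-1])]))
```

```text
9.15 [0.57467668 0.09141746 0.2939457 ]
```

View pics/c2.png

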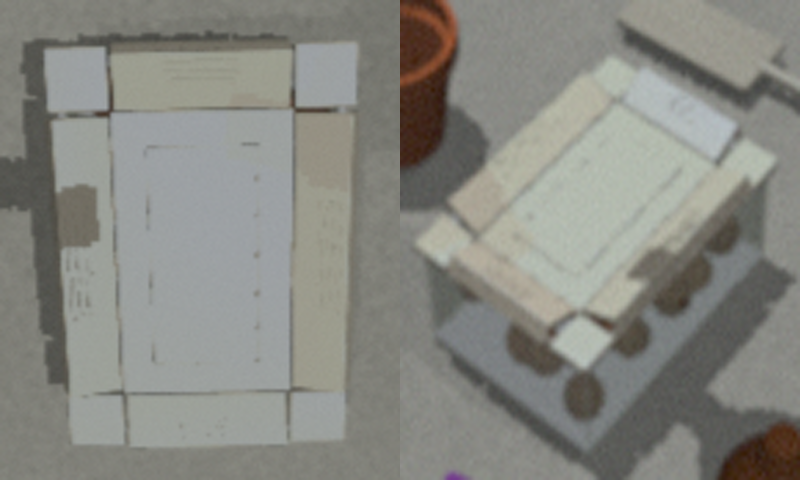

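The rims still look raised, yet no force was felt. I compare the before and after side pictures before pressing deeper.

Run:
```python
from h import *
a=cv2.imread('pics/side0.png');q=snapshot('side');b=q['frame'][:,:,::-1]
rs=lambda a:cv2.resize(a[155:265,255:370],(400,383),interpolation=cv2.INTER_CUBIC)
cv2.imwrite('pics/c3.png',np.hstack([rs(a),rs(b)]))
```

```text
(no output)
```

View pics/c3.png

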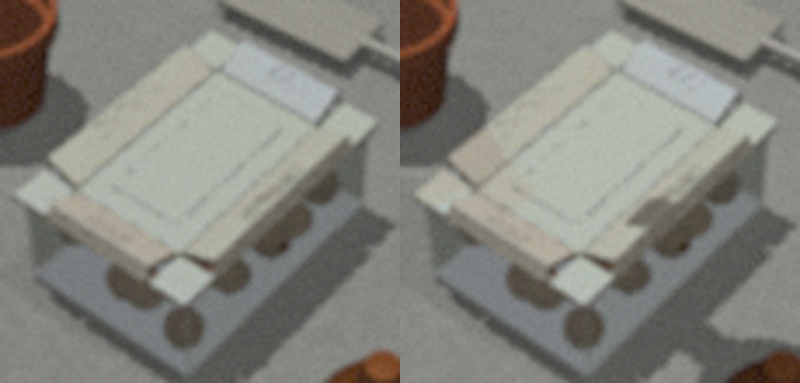

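Nothing has changed: all four are still open, so the tip hadn't pushed far enough. I go back to the front section and descend in small steps, watching the force.

Call:
jog_arm(
  deltas=[
    {"turn": [0, 0, 0], "offset": [4, 0.1, 6], "fingers": 1},
    {"turn": [0, 0, 0], "offset": [7.8, 0.2, 11], "fingers": 1},
    {"turn": [0, 0, 0], "offset": [7.8, 0.2, 16], "fingers": 1},
    {"turn": [0, 0, 0], "offset": [7.8, 0.2, 19], "fingers": 1},
    {"turn": [0, 0, 0], "offset": [7.8, 0.2, 20.5], "fingers": 1},
    {"turn": [0, 0, 0], "offset": [7.8, 0.2, 21.5], "fingers": 1},
    {"turn": [0, 0, 0], "offset": [7.8, 0.2, 22], "fingers": 1},
    {"turn": [0, 0, 0], "offset": [7.8, 0.2, 22], "fingers": 1},
  ],
)

```text
time: 10.1
eef_pos: [0.4978, 0.0856, 0.075]
tool_rot: [-0.05, 0.999, 0.0, 0.0]
wrist_force: [-0.6, 0.1, 1.1]
finger_gap: 0.0004
grasp_force: 0.0
```

Call:
jog_arm(
  deltas=[
    {"turn": [0, 0, 0], "offset": [0, 0, 0.2], "fingers": 1},
    {"turn": [0, 0, 0], "offset": [0, 0, 0.2], "fingers": 1},
  ],
)

```text
time: 10.3
eef_pos: [0.4979, 0.0858, 0.0735]
tool_rot: [-0.051, 0.999, 0.0, 0.001]
wrist_force: [-1.1, -0.3, -0.4]
finger_gap: -0.0005
grasp_force: 0.0
```

Run:
```python
from h import *
s=sense();q=snapshot('side');w=snapshot('scene')
print(s['time'],s['eef_pos'],proj(q,s['eef_pos']),proj(w,s['eef_pos']))
rs=lambda a:cv2.resize(a,(400,383),interpolation=cv2.INTER_CUBIC)[:,:,::-1]
cv2.imwrite('pics/c4.png',np.hstack([rs(q['frame'][155:265,240:355]),rs(w['frame'][150:260,265:380])]))
```

```text
10.3 [0.49791165 0.08576087 0.07348028] [285.11801246 224.00577171] [307.20635692 195.87973223]
```

View pics/c4.png

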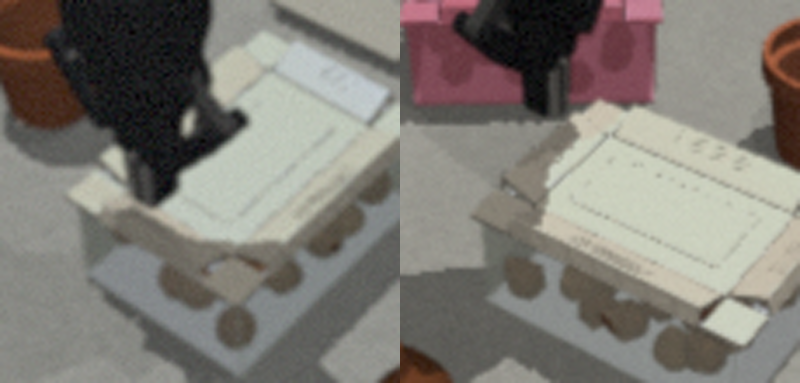

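Run:
```python
from h import *
s=sense();q=snapshot('side');w=snapshot('scene');v=snapshot('wrist')
for z in(.0735,.083,.093,.103): 
    X=[*s['eef_pos'][:2],z];print(z,proj(q,X).round(1),proj(w,X).round(1),proj(v,X,s).round(1))
def c(f,x,y,k=4): return cv2.resize(f[y:y+130,x:x+100],(400,520),interpolation=cv2.INTER_CUBIC)[:,:,::-1]
cv2.imwrite('pics/c5.png',np.hstack([c(q['frame'],235,120),c(v['frame'],275,170)]))
```

```text
0.0735 [285.  224.1] [307.1 195.8] [325.5 237.8]
0.083 [284.7 220.9] [307.  192.3] [325.5 245.1]
0.093 [284.4 217.5] [306.9 188.5] [325.5 253.5]
0.103 [284.1 214. ] [306.8 184.7] [325.5 262.8]
```

View pics/c5.png

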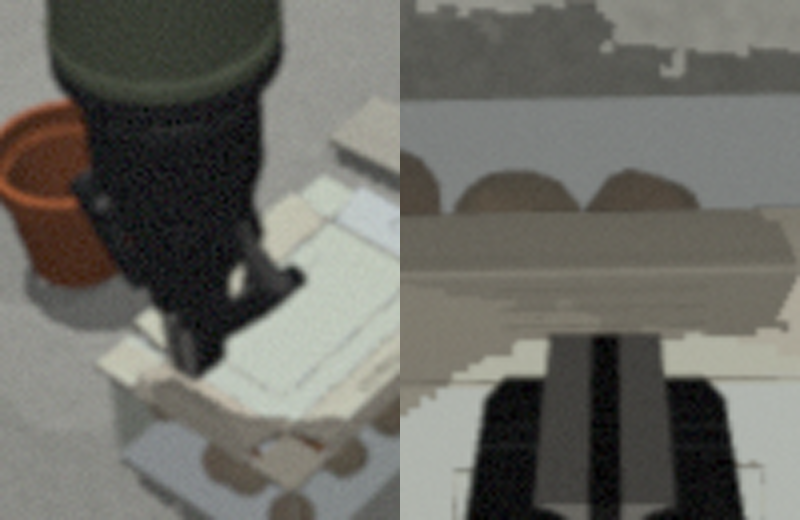

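Seen in three views, the finger tip is really about 20–25 mm above the reported TCP. It shows at (326,254) in the wrist view and (284,212) in the side view, so it never reached the rim. I lower it gently, checking force.

Call:
jog_arm(
  deltas=[
    {"turn": [0, 0, 0], "offset": [0, 0, 0.5], "fingers": 1},
    {"turn": [0, 0, 0], "offset": [0, 0, 0.9], "fingers": 1},
    {"turn": [0, 0, 0], "offset": [0, 0, 1.2], "fingers": 1},
    {"turn": [0, 0, 0], "offset": [0, 0, 1.2], "fingers": 1},
  ],
)

```text
time: 10.95
eef_pos: [0.497, 0.0855, 0.0601]
tool_rot: [-0.051, 0.999, -0.0, -0.0]
wrist_force: [0.3, -0.7, -0.2]
finger_gap: 0.0
grasp_force: 0.0
```

Call:
jog_arm(
  deltas=[
    {"turn": [0, 0, 0], "offset": [0, 0, 0.2], "fingers": 1},
    {"turn": [0, 0, 0], "offset": [0, 0, 0.2], "fingers": 1},
  ],
)

```text
time: 11.15
eef_pos: [0.4972, 0.0856, 0.0585]
tool_rot: [-0.051, 0.999, -0.0, -0.0]
wrist_force: [0.6, -0.4, 0.5]
finger_gap: -0.0004
grasp_force: 0.0
```

Call:
jog_arm(
  deltas=[
    {"turn": [0, 0, 0], "offset": [0, 0, 0.2], "fingers": 1},
    {"turn": [0, 0, 0], "offset": [0, 0, 0.2], "fingers": 1},
  ],
)

```text
time: 11.35
eef_pos: [0.4973, 0.0856, 0.0565]
tool_rot: [-0.051, 0.999, -0.0, -0.0]
wrist_force: [0.1, 0.8, 0.1]
finger_gap: 0.0002
grasp_force: 0.0
```

Call:
jog_arm(
  deltas=[
    {"turn": [0, 0, 0], "offset": [0, 0, 0.2], "fingers": 1},
    {"turn": [0, 0, 0], "offset": [0, 0, 0.2], "fingers": 1},
  ],
)

```text
time: 11.55
eef_pos: [0.4972, 0.0856, 0.0545]
tool_rot: [-0.051, 0.999, -0.0, -0.0]
wrist_force: [0.2, 0.6, -0.9]
finger_gap: -0.0
grasp_force: 0.0
```

Call:
jog_arm(
  deltas=[
    {"turn": [0, 0, 0], "offset": [0, 0, 0.2], "fingers": 1},
    {"turn": [0, 0, 0], "offset": [0, 0, 0.2], "fingers": 1},
  ],
)

```text
time: 11.75
eef_pos: [0.4972, 0.0856, 0.0525]
tool_rot: [-0.051, 0.999, -0.0, -0.0]
wrist_force: [-0.4, 0.5, 0.4]
finger_gap: -0.0003
grasp_force: 0.0
```

Run:
```python
from h import *
s=sense();q=snapshot('side');v=snapshot('wrist')
print(s['eef_pos'],s['wrist_force'])
def c(f,x,y,k=4): return cv2.resize(f[y:y+130,x:x+100],(400,520),interpolation=cv2.INTER_CUBIC)[:,:,::-1]
cv2.imwrite('pics/c6.png',np.hstack([c(q['frame'],235,140),c(v['frame'],275,170)]))
```

```text
[0.49718832 0.08561028 0.05248097] [-0.44206282  0.52836805  0.36826113]
```

View pics/c6.png

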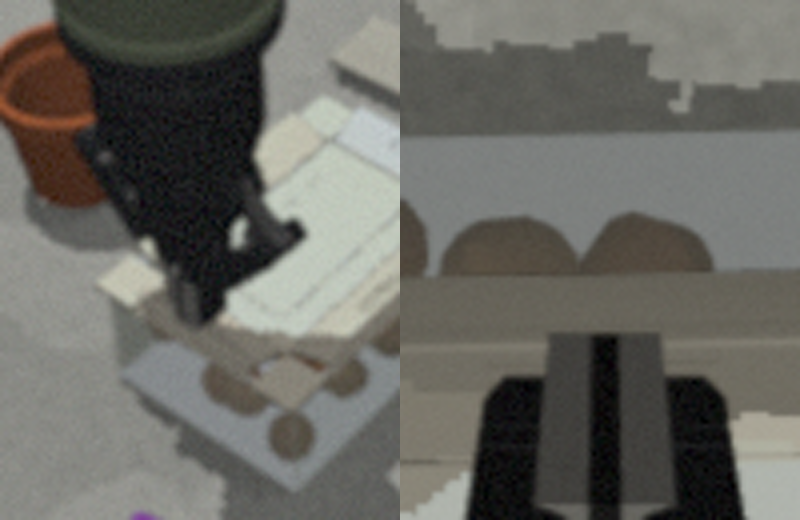

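The tip now shows at (285,221) in the side view, about 0.083 high, so the real offset is roughly 30 mm and contact is near. I continue by force.

Call:
jog_arm(
  deltas=[
    {"turn": [0, 0, 0], "offset": [0, 0, 0.2], "fingers": 1},
    {"turn": [0, 0, 0], "offset": [0, 0, 0.2], "fingers": 1},
  ],
)

```text
time: 12.05
eef_pos: [0.4972, 0.0856, 0.0505]
tool_rot: [-0.051, 0.999, -0.0, -0.0]
wrist_force: [-0.2, -0.0, 0.7]
finger_gap: 0.0
grasp_force: 0.0
```

Call:
jog_arm(
  deltas=[
    {"turn": [0, 0, 0], "offset": [0, 0, 0.15], "fingers": 1},
    {"turn": [0, 0, 0], "offset": [0, 0, 0.15], "fingers": 1},
  ],
)

```text
time: 12.25
eef_pos: [0.4973, 0.0856, 0.049]
tool_rot: [-0.051, 0.999, -0.0, -0.0]
wrist_force: [-0.2, -0.2, 0.2]
finger_gap: 0.0
grasp_force: 0.0
```

Call:
jog_arm(
  deltas=[
    {"turn": [0, 0, 0], "offset": [0, 0, 0.15], "fingers": 1},
    {"turn": [0, 0, 0], "offset": [0, 0, 0.15], "fingers": 1},
  ],
)

```text
time: 12.45
eef_pos: [0.4973, 0.0856, 0.0477]
tool_rot: [-0.051, 0.999, -0.0, -0.0]
wrist_force: [-0.4, 0.2, 7.8]
finger_gap: -0.0
grasp_force: 3.7
```

Contact: 7.8 N at a reported z of 0.0477. I press on about 4.5 mm.

Call:
jog_arm(
  deltas=[
    {"turn": [0, 0, 0], "offset": [0, 0, 0.1], "fingers": 1},
    {"turn": [0, 0, 0], "offset": [0, 0, 0.2], "fingers": 1},
    {"turn": [0, 0, 0], "offset": [0, 0, 0.25], "fingers": 1},
  ],
)

```text
time: 12.75
eef_pos: [0.4969, 0.0856, 0.0451]
tool_rot: [-0.051, 0.999, -0.0, -0.0]
wrist_force: [-3.4, -0.6, 4.4]
finger_gap: 0.0002
grasp_force: 2.5
```

Call:
jog_arm(
  deltas=[
    {"turn": [0, 0, 0], "offset": [0, 0, 0.1], "fingers": 1},
    {"turn": [0, 0, 0], "offset": [0, 0, 0.2], "fingers": 1},
    {"turn": [0, 0, 0], "offset": [0, 0, 0.2], "fingers": 1},
  ],
)

```text
time: 13.05
eef_pos: [0.4974, 0.0856, 0.043]
tool_rot: [-0.051, 0.999, -0.0, 0.0]
wrist_force: [0.3, 0.0, 0.6]
finger_gap: 0.0004
grasp_force: 0.0
```

It snapped shut, with the force back to 0. I do the same for back, left and right, ending at the same height.

Call:
jog_arm(
  deltas=[
    {"turn": [0, 0, 0], "offset": [0, 0, -2], "fingers": 1},
    {"turn": [0, 0, 0], "offset": [0, 0, -3.5], "fingers": 1},
    {"turn": [0, 0, 0], "offset": [-4, 0, -3.5], "fingers": 1},
    {"turn": [0, 0, 0], "offset": [-8, 0.1, -3.5], "fingers": 1},
    {"turn": [0, 0, 0], "offset": [-12, 0.2, -3.5], "fingers": 1},
    {"turn": [0, 0, 0], "offset": [-16.4, 0.2, -3.5], "fingers": 1},
    {"turn": [0, 0, 0], "offset": [-16.4, 0.2, -3.5], "fingers": 1},
    {"turn": [0, 0, 0], "offset": [-16.4, 0.2, -2], "fingers": 1},
    {"turn": [0, 0, 0], "offset": [-16.4, 0.2, -1.2], "fingers": 1},
    {"turn": [0, 0, 0], "offset": [-16.4, 0.2, -0.7], "fingers": 1},
    {"turn": [0, 0, 0], "offset": [-16.4, 0.2, -0.5], "fingers": 1},
    {"turn": [0, 0, 0], "offset": [-16.4, 0.2, -0.4], "fingers": 1},
  ],
)

```text
time: 14.25
eef_pos: [0.6598, 0.1041, 0.0474]
tool_rot: [-0.051, 0.999, -0.0, -0.0]
wrist_force: [-3.7, 0.7, 4.8]
finger_gap: 0.0006
grasp_force: 2.6
```

Call:
jog_arm(
  deltas=[
    {"turn": [0, 0, 0], "offset": [0, 0, 0.1], "fingers": 1},
    {"turn": [0, 0, 0], "offset": [0, 0, 0.2], "fingers": 1},
    {"turn": [0, 0, 0], "offset": [0, 0, 0.3], "fingers": 1},
    {"turn": [0, 0, 0], "offset": [0, 0, 0.4], "fingers": 1},
    {"turn": [0, 0, 0], "offset": [0, 0, 0.4], "fingers": 1},
  ],
)

```text
time: 14.75
eef_pos: [0.6601, 0.1041, 0.0429]
tool_rot: [-0.051, 0.999, -0.0, -0.0]
wrist_force: [0.2, 1.2, 0.5]
finger_gap: -0.0001
grasp_force: 0.0
```

Call:
jog_arm(
  deltas=[
    {"turn": [0, 0, 0], "offset": [0, 0, -2], "fingers": 1},
    {"turn": [0, 0, 0], "offset": [0, 0, -3.5], "fingers": 1},
    {"turn": [0, 0, 0], "offset": [3, 2, -3.5], "fingers": 1},
    {"turn": [0, 0, 0], "offset": [6, 4, -3.5], "fingers": 1},
    {"turn": [0, 0, 0], "offset": [8.3, 5.6, -3.5], "fingers": 1},
    {"turn": [0, 0, 0], "offset": [8.3, 5.6, -3.5], "fingers": 1},
    {"turn": [0, 0, 0], "offset": [8.3, 5.6, -2], "fingers": 1},
    {"turn": [0, 0, 0], "offset": [8.3, 5.6, -1.2], "fingers": 1},
    {"turn": [0, 0, 0], "offset": [8.3, 5.6, -0.7], "fingers": 1},
    {"turn": [0, 0, 0], "offset": [8.3, 5.6, -0.5], "fingers": 1},
    {"turn": [0, 0, 0], "offset": [8.3, 5.6, -0.4], "fingers": 1},
  ],
)

```text
time: 15.85
eef_pos: [0.5721, 0.1513, 0.047]
tool_rot: [-0.05, 0.999, 0.0, -0.0]
wrist_force: [-3.6, 0.6, 7.7]
finger_gap: 0.0
grasp_force: 3.5
```

Call:
jog_arm(
  deltas=[
    {"turn": [0, 0, 0], "offset": [0, 0, 0.1], "fingers": 1},
    {"turn": [0, 0, 0], "offset": [0, 0, 0.2], "fingers": 1},
    {"turn": [0, 0, 0], "offset": [0, 0, 0.3], "fingers": 1},
    {"turn": [0, 0, 0], "offset": [0, 0, 0.4], "fingers": 1},
    {"turn": [0, 0, 0], "offset": [0, 0, 0.4], "fingers": 1},
  ],
)

```text
time: 16.35
eef_pos: [0.572, 0.1511, 0.0429]
tool_rot: [-0.05, 0.999, -0.0, -0.0]
wrist_force: [0.2, 1.0, 0.9]
finger_gap: -0.0001
grasp_force: 0.0
```

Call:
jog_arm(
  deltas=[
    {"turn": [0, 0, 0], "offset": [0, 0, -2], "fingers": 1},
    {"turn": [0, 0, 0], "offset": [0, 0, -3.5], "fingers": 1},
    {"turn": [0, 0, 0], "offset": [0, -4, -3.5], "fingers": 1},
    {"turn": [0, 0, 0], "offset": [0, -8, -3.5], "fingers": 1},
    {"turn": [0, 0, 0], "offset": [-0.1, -11.4, -3.5], "fingers": 1},
    {"turn": [0, 0, 0], "offset": [-0.1, -11.4, -3.5], "fingers": 1},
    {"turn": [0, 0, 0], "offset": [-0.1, -11.4, -2], "fingers": 1},
    {"turn": [0, 0, 0], "offset": [-0.1, -11.4, -1.2], "fingers": 1},
    {"turn": [0, 0, 0], "offset": [-0.1, -11.4, -0.7], "fingers": 1},
    {"turn": [0, 0, 0], "offset": [-0.1, -11.4, -0.5], "fingers": 1},
    {"turn": [0, 0, 0], "offset": [-0.1, -11.4, -0.4], "fingers": 1},
  ],
)

```text
time: 17.45
eef_pos: [0.5842, 0.0385, 0.047]
tool_rot: [-0.051, 0.999, -0.0, -0.0]
wrist_force: [-3.3, -1.2, 6.8]
finger_gap: -0.0002
grasp_force: 3.4
```

Call:
jog_arm(
  deltas=[
    {"turn": [0, 0, 0], "offset": [0, 0, 0.1], "fingers": 1},
    {"turn": [0, 0, 0], "offset": [0, 0, 0.2], "fingers": 1},
    {"turn": [0, 0, 0], "offset": [0, 0, 0.3], "fingers": 1},
    {"turn": [0, 0, 0], "offset": [0, 0, 0.4], "fingers": 1},
    {"turn": [0, 0, 0], "offset": [0, 0, 0.4], "fingers": 1},
  ],
)

```text
time: 17.95
eef_pos: [0.5845, 0.0386, 0.043]
tool_rot: [-0.051, 0.999, 0.0, -0.0]
wrist_force: [0.2, 0.3, 0.1]
finger_gap: 0.0002
grasp_force: 0.0
```

Call:
jog_arm(
  deltas=[
    {"turn": [0, 0, 0], "offset": [0, 0, -3], "fingers": 1},
    {"turn": [0, 0, 0], "offset": [0, 0, -7], "fingers": 1},
    {"turn": [0, 0, 0], "offset": [0, 2, -12], "fingers": 1},
    {"turn": [0, 0, 0], "offset": [0.2, 5.4, -16], "fingers": 1},
    {"turn": [0, 0, 0], "offset": [0.4, 5.4, -21], "fingers": 1},
    {"turn": [0, 0, 0], "offset": [0.4, 5.4, -25], "fingers": 1},
    {"turn": [0, 0, 0], "offset": [0.4, 5.4, -25], "fingers": 1},
    {"turn": [0, 0, 0], "offset": [0.4, 5.4, -25], "fingers": 1},
  ],
)

```text
time: 18.75
eef_pos: [0.5753, 0.0918, 0.2939]
tool_rot: [-0.051, 0.999, 0.0, 0.001]
wrist_force: [0.4, 0.6, -0.7]
finger_gap: -0.0001
grasp_force: 0.0
```

Run:
```python
from h import *
s=sense();p=snapshot('wrist');q=snapshot('side')
print(s['time'],s['eef_pos'],s['wrist_force'])
rs=lambda a:cv2.resize(a,(400,480),interpolation=cv2.INTER_CUBIC)
cv2.imwrite('pics/c7.png',np.hstack([rs(p['frame'][70:245,255:400,::-1]),rs(q['frame'][150:270,255:370,::-1])]))
```

```text
18.75 [0.57527497 0.09183303 0.2938884 ] [ 0.41733886  0.63606627 -0.74887656]
```

View pics/c7.png

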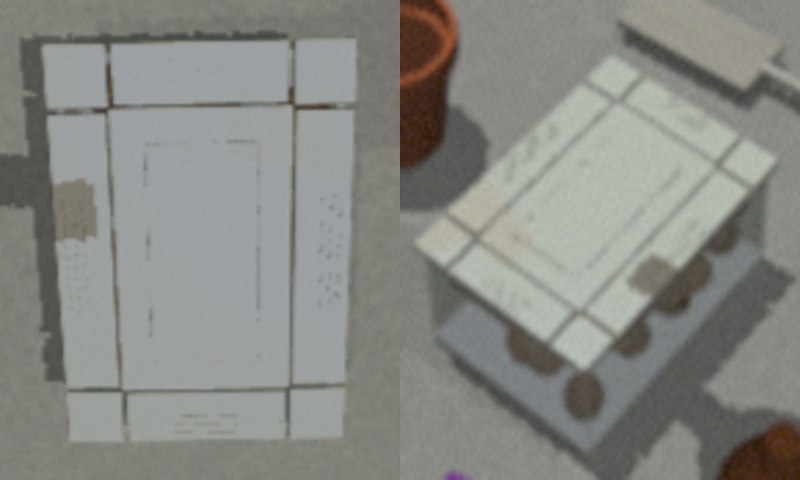

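In both views all four strips lie flush with the panel and corners, evenly lit. The box is where it was, so I hand in.

```bash
python3 -c "
from plant import *
print(job_done())"
```

```text
the job is handed in; nothing more can be done
None
```

I pressed all four rim sections of the white lid until they snapped flush, confirmed in the last wrist and side pictures, and handed the job in at about 19 s; the box had not visibly moved and nothing else was touched.

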